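Hold down the press ejector through the guard window

TASK

The module in the snap-fit press is finished. Reach in through the yellow-framed guard window and press the red ejector lever fully down, and keep it there so that the module stays raised out of its nest for me to take from the side: finish while holding the lever down. Touch nothing but the lever: not the window frame or any of the guard or press, not the module, and leave the things around the press where they are.

Things in the scene. Friction and masses are not known exactly. Their poses are not given: they have to be found in the camera images.
- press: Grey bench press, 330 x 220 x 374 mm high, fixed to the bench. Origin on the bench, on its centre line; x from the operator's side (front) to the column at the back, z up. Head and air cylinder: from 15 mm in front of the origin backwards, 160 to 374 mm high. Palm-button boxes, 58 mm high, at the front corners, 125 mm ahead of the origin and 134 mm to each side.
- guard: Front guard: clear panel 149 x 218 mm, sloping 20 degrees down to the operator, yellow frame 14 mm wide round an open window. Origin: window centre in the frame's outer face, 108 mm ahead of the press origin, 113 mm high. y: across the window (opening 90 mm); x: up the slope (opening 80 mm); z: out of it, 20 degrees off vertical. An upright clear screen, 80 mm high, rises at x = 83 mm.
- ejector_pad (a point): Centre of the upper face of the red pad at the lever's end: 36 mm across x 30 mm front to back x 8 mm, level when the lever is up. It is then centred across the window, 21 mm straight below the window plane; fully pressed it has gone 14 mm down. Moves with the lever.
- ejector (a joint): Ejector lever: 0 rad up, 0.22 rad fully down on its stop. Its hinge lies 63 mm behind the pad, parallel to the guard's y axis. The pad takes about 2 N to start and 5 N near the stop, and springs up when released. It raises the module by 50 mm per rad, 11 mm in all.
- module: Finished module, white housing 56 x 44 x 22 mm with a green circuit board and a black block on top (36 mm high in all), loose in the 12 mm deep nest under the press head. Origin: centre of its underside, 85 mm above the bench when down.
- spare_a: Loose module of the same make on the bench beside the press, 56 x 44 x 36 mm high; origin: centre of its underside. Leave alone.
- spare_b: Another loose module like spare_a on the bench beside the press. Leave alone.
- spool: White solder wire spool standing on its flange beside the press, diameter 62 mm, 45 mm high; origin: centre of its underside. Leave alone.
- cutters: Flush cutters with red handles lying on the bench beside the press, about 140 x 50 x 12 mm; origin on the bench under the joint, x towards the jaws. Leave alone.

How it is judged:
By the outcome, as a careful person would: the job done as asked, in the order asked, and still so for the second after the job is handed in, while the arm keeps its last pose, push and grip.
It also fails if it takes over 32 s, if anything falls off the work surface, if the arm or the gripper's body presses on something with over 40 N, if the wrist force passes 120 N, or if a joint passes its speed limit or range.

ROBOT

A 6-joint arm with a two-finger parallel gripper is mounted at the origin on the work surface. World frame = base frame: x ahead of the robot, y to its left, z up, the work surface at z = 0. Lengths are in m, angles in rad, forces in N, time in s.
With the tool pointing down it reaches from about 0.3 to 0.75 m from the base axis. Payload 8.5 kg.
Tool frame: the origin (TCP) lies on the centre line of the jaws, within the pads' length; the fingertips stand 11 mm ahead of it and the grasp point (between the pads) lies 8 mm behind it; z points along the fingers, y is the line along which they close (so a half turn about z gives the same grasp; the last joint's range is limited). The gripper opens to 88 mm and grips with 3 to 60 N. Pads are 18 mm wide; open, the fingers measure 123 mm over their backs; the gripper's body (75 mm by 187 mm) begins 45 mm behind the grasp point.
Start: joints at [-1.367, 0.381, 1.297, -0, 1.464, -0.215], TCP at [0.224, -0.502, 0.25] pointing down, gripper open.
Joint ranges: [-3.11, 3.11], [-0.89, 2.33], [0.22, 2.48], [-1.42, 4.56], [0.17, 2.85], [-2.88, 2.88]. Speed limits (rad/s): [2.39, 2.39, 3.14, 3.14, 3.14, 3.14].

INTERFACE

Orientations are given as [roll, pitch, yaw] about the fixed x, y, z axes, in that order (R = Rz(yaw) Ry(pitch) Rx(roll)).
In Python, from bench import * gives the robot as it stands. The module is installed in compiled form; this text tells all that it offers.
- The arm moves only by the tool step_arm, never from a script. Its argument "moves" is a list of rows, each a list of 6 numbers: the shift along the world's x, y, z in units of 250 mm (1.0 is 250 mm), then the turn, a rotation vector about the world's x, y, z in units of 180 degrees (1.0 is 180 degrees). A call has 1 to 20 rows; each row shifts and turns the commanded pose from where the row before left it; what a row does not reach is not made up. A row lasts 1/8 s, in which the tool goes at most 62.5 mm and 10.7 degrees, less where a joint would pass 70% of its speed; a pose out of reach is approached as far as the arm can. A call with a number of a shift or a turn outside -1 to 1 is refused whole. A call with a gripper value outside its range is refused whole. "gripper" is the opening in per cent of the stroke, from 0 (shut) to 100 (fully open), set as the call begins (left out, the last holds). The fingers move at their own pace and stop on an object; the grip force is fixed at half the most. Time passes only in rows, so rows that do not move let the fingers close. It gives the time, the measured TCP pose, the force, the opening and the grip force at its end, in the units of the state.
- get_state(): the state, without advancing time (a new reading comes with each control period).
- capture(name): name is "scene" or "top" or "wrist"; returns a dict with "pixels" (384x512x3 uint8, blue, green, red), "mtx" (3x3 intrinsics, pixels), "k1" (the pictures are not rectified: a ray, as slopes to the right and down, at radius r is drawn at 1 + k1 r^2 times it, then the intrinsics apply), "rvec" (rotation vector, rad) and "tvec" (3), from world to camera coordinates, as OpenCV has them; the wrist camera has in their place "mount" (4x4, takes a point from camera to tool coordinates, whose origin is the TCP and whose axes are the flange's). Camera axes: x right, y down, z forward; pixel columns grow to the right and rows downward; lengths in m; the calibration is good to about 2 mm. A picture is of the moment at which its call begins: read the wrist's pose just before it. There is no depth.
- close_job(): hands the job in; it is judged then, once.
The state is a dict: "t": time; "q": joint angles; "qd": joint speeds; "joint_torque": joint torques, N m; "tool_pos": TCP position; "orientation": TCP orientation; "ft_force": force on the tool from outside, world axes, zero at the start; "wrist_torque": the same for the moment, N m; "opening": opening from 0.0 (shut) to 1.0 (fully open); "finger_force": force on a finger pad.
Only numpy, scipy, OpenCV 4.12 (cv2) and the standard library are available. Lean on these libraries where they do the work, as an engineer would, in place of code of your own. Each camera call takes 0.05 s, during which the arm holds its last target. There are 200 camera calls.

## Working session

There is one attempt and no reset: what is moved stays moved. The work goes in short steps, Python scripts to look and compute and a tool call to move; the robot and the scene stay as the last step left them, time stands still between calls to the robot, and variables do not carry over. Pictures are saved under pics/ and viewed, at most 10 in all, crops included, and the job is handed in when it is done.

Besides the shell and the picture viewer there is one more tool, called after ">>>" as a command line: name --pt "numbers of a row" for each row, then --argument value for the rest. step_arm: Moves the arm, as the interface text tells. Shifts and turns lie within -1 to 1; 1 stands for 250 mm of shift or 180 degrees of turn. Its arguments: {"type":"object","properties":{"moves":{"type":"array"},"gripper":{"type":"number"}},"required":["moves"]}

```bash
mkdir -p pics; python3 - <<'E'
from bench import *
import cv2,pickle
s=get_state();print(s['t'],s['tool_pos'],s['orientation'],s['opening'])
d={}
for n in("scene","top"):
    c=capture(n);d[n]=c;cv2.imwrite(f"pics/{n}0.png",c["pixels"])
    print(n,c["mtx"],c["k1"],c["rvec"],c["tvec"])
pickle.dump(d,open("d0.pkl","wb"))
E
```

```text
0.0 [ 0.22360285 -0.50220114  0.24914386] [-3.14016329e+00 -3.14100320e-04  4.18791668e-01] 1.0033434122466351
scene [[408.27869987   0.         256.23703609]
 [  0.         408.27869987 198.66623367]
 [  0.           0.           1.        ]] -0.03885562710440669 [ 2.73923121 -0.56597866  0.10636178] [-0.52393325  0.30494819  0.90735597]
top [[430.85874267   0.         252.70117521]
 [  0.         430.85874267 190.33077744]
 [  0.           0.           1.        ]] 0.05750059727155486 [ 2.18088112 -2.14237452  0.11896091] [0.02717492 0.58890465 0.95595524]
```

View pics/scene0.png

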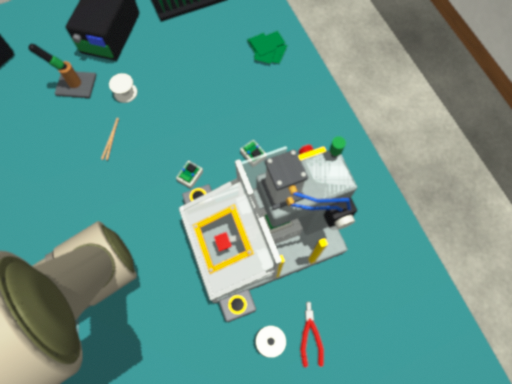

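View pics/top0.png

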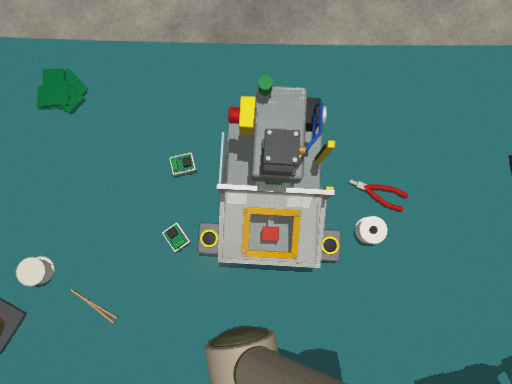

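The scene view shows the frame around (222,240) with the red pad at (222,242). The top view shows the frame at (271,233) and the pad at (270,234). Next I'll triangulate the frame's corners and the pad.

```bash
cat > h.py <<'E'
import numpy as np,cv2
def norm(c,p):
    k=np.array([c["k1"],0,0,0,0],float)
    return cv2.undistortPoints(np.array(p,float).reshape(-1,1,2),c["mtx"],k).reshape(-1,2)
def P(c): return np.hstack([cv2.Rodrigues(np.array(c["rvec"],float))[0],np.array(c["tvec"],float).reshape(3,1)])
def tri(a,pa,b,pb):
    X=cv2.triangulatePoints(P(a),P(b),norm(a,pa).T,norm(b,pb).T);return (X[:3]/X[3]).T
def proj(c,X): return cv2.projectPoints(np.array(X,float).reshape(-1,3),np.array(c["rvec"],float),np.array(c["tvec"],float),c["mtx"],np.array([c["k1"],0,0,0,0.]))[0].reshape(-1,2)
def quad(cn):
    for e in np.arange(.02,.15,.005):
        q=cv2.approxPolyDP(cv2.convexHull(cn),e*cv2.arcLength(cn,True),True)
        if len(q)==4:return q.reshape(4,2).astype(float)
E
python3 - <<'E'
from h import *
import pickle
d=pickle.load(open("d0.pkl","rb"));R={}
for n,ctr in(("scene",(222,240)),("top",(271,233))):
    im=d[n]["pixels"];h=cv2.cvtColor(im,cv2.COLOR_BGR2HSV)
    y=cv2.inRange(h,(15,120,100),(35,255,255))
    r=cv2.inRange(h,(0,150,80),(8,255,255))|cv2.inRange(h,(172,150,80),(180,255,255))
    cs,hi=cv2.findContours(y,cv2.RETR_CCOMP,cv2.CHAIN_APPROX_NONE)
    i=max((i for i in range(len(cs)) if hi[0][i][3]<0 and cv2.pointPolygonTest(cs[i],ctr,False)>0),key=lambda i:cv2.contourArea(cs[i]))
    hs=max((cs[j] for j in range(len(cs)) if hi[0][j][3]==i),key=cv2.contourArea)
    rc=[c for c in cv2.findContours(r,cv2.RETR_EXTERNAL,cv2.CHAIN_APPROX_NONE)[0] if cv2.contourArea(c)>30 and np.hypot(*(c.reshape(-1,2).mean(0)-ctr))<30]
    rc=max(rc,key=cv2.contourArea)
    R[n]=(quad(cs[i]),quad(hs),quad(rc));print(n,*R[n],sep="\n")
a,b=d["scene"],d["top"]
for k in range(3):
    best=None
    for rev in(1,-1):
        for s in range(4):
            q=np.roll(R["top"][k][::rev],s,0);X=tri(a,R["scene"][k],b,q)
            e=np.abs(proj(a,X)-R["scene"][k]).max()+np.abs(proj(b,X)-q).max()
            if best is None or e<best[0]:best=(e,X)
    X=best[1];print("k",k,best[0]);print(X.round(4),X.mean(0).round(4),np.linalg.norm(X-np.roll(X,1,0),axis=1).round(4))
    nn=np.linalg.svd(X-X.mean(0))[2][2];print("n",nn)
E
```

```text
scene
[[234. 205.]
 [252. 253.]
 [210. 273.]
 [195. 224.]]
[[230. 213.]
 [245. 250.]
 [213. 265.]
 [200. 228.]]
[[225. 233.]
 [230. 245.]
 [219. 250.]
 [215. 237.]]
top
[[244. 207.]
 [300. 210.]
 [296. 258.]
 [242. 255.]]
[[249. 215.]
 [292. 215.]
 [291. 251.]
 [248. 250.]]
[[278. 228.]
 [277. 240.]
 [262. 239.]
 [263. 227.]]
k 0 2.257451109089402
[[ 0.5422  0.0547  0.1247]
 [ 0.5364 -0.0601  0.136 ]
 [ 0.4395 -0.0563  0.0969]
 [ 0.4459  0.0574  0.0969]] [ 0.491  -0.0011  0.1136] [0.1002 0.1155 0.1045 0.1139]
n [-0.32603666  0.06453946  0.9431515 ]
k 1 1.4660828129098888
[[ 0.5271  0.0441  0.1161]
 [ 0.5267 -0.0452  0.1204]
 [ 0.4529 -0.0449  0.1056]
 [ 0.4547  0.0451  0.0947]] [ 4.904e-01 -2.000e-04  1.092e-01] [0.0756 0.0894 0.0753 0.0907]
n [ 0.2390261  -0.08555846 -0.96723641]
k 2 0.6372798416674073
[[ 0.4985 -0.0128  0.1858]
 [ 0.5061  0.0116 -0.0192]
 [ 0.4772  0.0134 -0.0303]
 [ 0.4766 -0.0114  0.1818]] [4.896e-01 2.000e-04 7.950e-02] [0.0223 0.2066 0.031  0.2135]
n [0.02490719 0.99273728 0.11769587]
```

```bash
python3 - <<'E'
from h import *
from bench import *
import pickle
from scipy.spatial.transform import Rotation as R
d=pickle.load(open("d0.pkl","rb"));a,b=d["scene"],d["top"]
S=np.array([[225,233],[230,245],[219,250],[215,237.]]);T=np.array([[278,228],[277,240],[262,239],[263,227.]])
# far-left,far-right,near-right,near-left: scene order S0=far-left? top: image up=+x, right=-y
for nm,q in (("TL..",T[[3,0,1,2]]),):
    X=tri(a,S,b,q);print(X.round(4),X.mean(0).round(4))
    print("centroid",tri(a,S.mean(0),b,q.mean(0)).round(4))
yaw=-0.04
t=np.deg2rad(15)
z=np.array([np.sin(t)*np.cos(yaw),np.sin(t)*np.sin(yaw),-np.cos(t)])
y=np.array([np.sin(yaw),-np.cos(yaw),0]);x=np.cross(y,z)
Rt=R.from_matrix(np.c_[x,y,z]);s=get_state();R0=R.from_euler('xyz',s['orientation'])
print("rotvec/180deg",(Rt*R0.inv()).as_rotvec()/np.pi)
# target
print("t",Rt.as_euler('xyz'))
E
```

```text
[[ 0.5024  0.014   0.0902]
 [ 0.5013 -0.0176  0.0995]
 [ 0.4758 -0.0163  0.0905]
 [ 0.478   0.0156  0.0855]] [ 0.4894 -0.0011  0.0915]
centroid [[ 0.4894 -0.0012  0.0912]]
rotvec/180deg [ 0.01542293 -0.08255616 -0.1452396 ]
t [ 3.14159265 -0.26179939 -0.04      ]
```

>>> step_arm --pt "0.074 0.168 0.004 0.0013 -0.0069 -0.0121" --pt "0.074 0.168 0.004 0.0013 -0.0069 -0.0121" --pt "0.074 0.168 0.004 0.0013 -0.0069 -0.0121" --pt "0.074 0.168 0.004 0.0013 -0.0069 -0.0121" --pt "0.074 0.168 0.004 0.0013 -0.0069 -0.0121" --pt "0.074 0.168 0.004 0.0013 -0.0069 -0.0121" --pt "0.074 0.168 0.004 0.0013 -0.0069 -0.0121" --pt "0.074 0.168 0.004 0.0013 -0.0069 -0.0121" --pt "0.074 0.168 0.004 0.0013 -0.0069 -0.0121" --pt "0.074 0.168 0.004 0.0013 -0.0069 -0.0121" --pt "0.074 0.168 0.004 0.0013 -0.0069 -0.0121" --pt "0.074 0.168 0.004 0.0013 -0.0069 -0.0121" --pt "0 0 0 0 0 0" --pt "0 0 0 0 0 0" --gripper 0

```text
t: 1.85
tool_pos: [0.4454, 0.0013, 0.2615]
orientation: [3.141, -0.262, -0.039]
ft_force: [-0.2, 0.4, -0.9]
opening: 0.004
finger_force: 0.0
```

```bash
python3 - <<'E'
from h import *
from bench import *
import pickle
s=get_state();print(s['t'],s['tool_pos'],s['orientation'],s['opening'],s['ft_force'])
c=capture("wrist");print(c["mount"]);c["s"]=s;pickle.dump(c,open("w1.pkl","wb"))
cv2.imwrite("pics/w1.png",c["pixels"])
E
```

```text
1.85 [0.44542605 0.00127949 0.26149332] [ 3.14053565 -0.26154091 -0.03911005] 0.0038711894346843898 [-0.16905653  0.37263306 -0.93670233]
[[ 2.83294878e-04 -9.49609181e-01 -3.13436315e-01  8.08015661e-02]
 [ 9.99999942e-01  2.10552004e-04  2.65931996e-04 -1.19429697e-04]
 [-1.86536821e-04 -3.13436373e-01  9.49609186e-01 -1.34223051e-01]
 [ 0.00000000e+00  0.00000000e+00  0.00000000e+00  1.00000000e+00]]
```

View pics/w1.png

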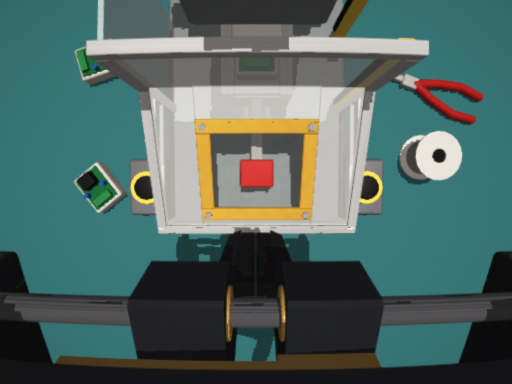

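The wrist view shows the window opening between columns 211 and 303 and rows 133 and 208, with the red pad at about (257,173). I'll cast these pixels onto their planes as a check.

```bash
cat >> h.py <<'E'
def wray(c,s,p):
    from scipy.spatial.transform import Rotation as Ro
    T=np.eye(4);T[:3,:3]=Ro.from_euler('xyz',s['orientation']).as_matrix();T[:3,3]=s['tool_pos']
    M=T@np.array(c["mount"]);n=norm(c,p);D=np.c_[n,np.ones(len(n))]@M[:3,:3].T
    return M[:3,3],D
def onplane(o,D,p0,n): return o+D*(((p0-o)@n)/(D@n))[:,None]
E
python3 - <<'E'
from h import *
import pickle
from scipy.spatial.transform import Rotation as R
c=pickle.load(open("w1.pkl","rb"));s=c["s"];h=cv2.cvtColor(c["pixels"],cv2.COLOR_BGR2HSV)
r=cv2.inRange(h,(0,150,80),(8,255,255))|cv2.inRange(h,(172,150,80),(180,255,255));r[:,330:]=0
y=cv2.inRange(h,(15,120,100),(35,255,255));y[:,340:]=0;y[:,:180]=0;y[230:]=0;y[:110]=0
q=quad(max(cv2.findContours(r,0,1)[0],key=cv2.contourArea))
o,D=wray(c,s,q);X=onplane(o,D,np.array([0,0,.0915]),np.array([0,0,1.]));print(q,X.round(4),X.mean(0))
k=quad(max(cv2.findContours(y,0,1)[0],key=cv2.contourArea))
n=np.array([-.342,.0137,.94]);o,D=wray(c,s,k);X=onplane(o,D,np.array([.4905,-.0007,.113]),n);print(k,X.round(4),X.mean(0),np.linalg.norm(X-np.roll(X,1,0),axis=1))
R0=R.from_euler('xyz',s['orientation']);Rt=R.from_euler('xyz',[np.pi,-np.deg2rad(20),-.035])
print((Rt*R0.inv()).as_rotvec()/np.pi, Rt.as_matrix()[:,2], s['q'])
E
```

```text
[[272. 161.]
 [271. 186.]
 [241. 186.]
 [241. 160.]] [[ 0.5005 -0.0191  0.0915]
 [ 0.4738 -0.0171  0.0915]
 [ 0.4751  0.0151  0.0915]
 [ 0.5029  0.014   0.0915]] [ 0.48808037 -0.00178553  0.0915    ]
[[318. 120.]
 [310. 219.]
 [203. 219.]
 [196. 119.]] [[ 0.5359 -0.0615  0.1304]
 [ 0.4368 -0.0576  0.0943]
 [ 0.4413  0.0573  0.0943]
 [ 0.5412  0.0529  0.1307]] [ 0.48881338 -0.00223226  0.11240869] [0.11447418 0.10556335 0.11507016 0.10642788]
[-0.00071134 -0.02785284  0.0014086 ] [ 0.34181068 -0.01196826 -0.93969262] [-0.30094787  0.08047648  1.69770943  0.07360868  1.11121186  1.28479985]
```

>>> step_arm --pt "0.0055 -0.0015 -0.066 0 -0.007 0" --pt "0.0055 -0.0015 -0.066 0 -0.007 0" --pt "0.0055 -0.0015 -0.066 0 -0.007 0" --pt "0.0055 -0.0015 -0.066 0 -0.007 0" --pt "0.0246 -0.0009 -0.05 0 0 0" --pt "0.0246 -0.0009 -0.05 0 0 0" --pt "0 0 0 0 0 0" --pt "0 0 0 0 0 0"

```text
t: 2.9
tool_pos: [0.4637, -0.0005, 0.171]
orientation: [-3.139, -0.351, -0.041]
ft_force: [-0.0, 0.8, 0.6]
opening: 0.004
finger_force: 0.0
```

```bash
python3 - <<'E'
from bench import *
import cv2,numpy as np
s=get_state();print(s['t'],s['tool_pos'],s['orientation'],s['ft_force'])
a=capture("scene")["pixels"][120:330,130:390];b=capture("wrist")["pixels"]
cv2.imwrite("pics/c2.png",np.hstack([cv2.resize(a,(400,323)),cv2.resize(b,(400,323))]))
E
```

```text
2.9 [ 0.46368631 -0.00048887  0.17101605] [-3.13883077 -0.35055943 -0.04092991] [-0.04539014  0.8384389   0.5769126 ]
```

View pics/c2.png

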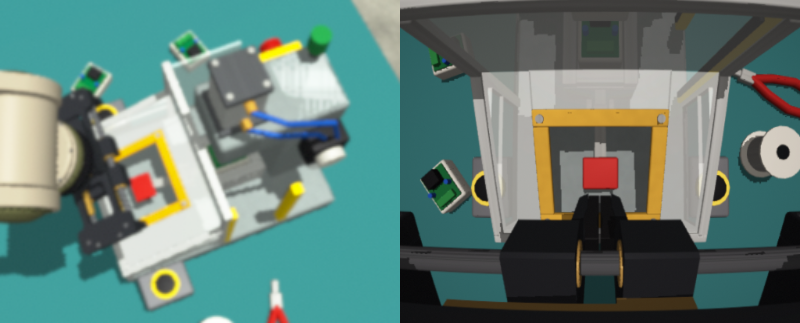

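The tool is lined up with the window and pad: in the composite's wrist half the finger tips are at (600,200), just in front of the pad at (600,172). I'll go in to just above the pad.

>>> step_arm --pt "0.0215 -0.001 -0.061 0 0 0" --pt "0.0215 -0.001 -0.061 0 0 0" --pt "0.0215 -0.001 -0.061 0 0 0" --pt "0.0215 -0.001 -0.061 0 0 0" --pt "0 0 -0.008 0 0 0" --pt "0 0 0 0 0 0" --pt "0 0 0 0 0 0"

```text
t: 3.88
tool_pos: [0.4851, -0.0014, 0.1084]
orientation: [-3.139, -0.351, -0.041]
ft_force: [0.3, 0.2, -0.3]
opening: 0.006
finger_force: 0.0
```

```bash
python3 - <<'E'
from bench import *
import cv2,numpy as np
s=get_state();print(s['t'],s['tool_pos'],s['orientation'],s['ft_force'])
a=capture("top")["pixels"][60:280,190:390];b=capture("wrist")["pixels"][100:330,120:400]
cv2.imwrite("pics/c3.png",np.hstack([cv2.resize(a,(340,374)),cv2.resize(b,(455,374))]))
E
```

```text
3.875 [ 0.48506489 -0.00143558  0.10843965] [-3.13900792 -0.35145576 -0.04089987] [ 0.31514039  0.21587724 -0.27208574]
```

View pics/c3.png

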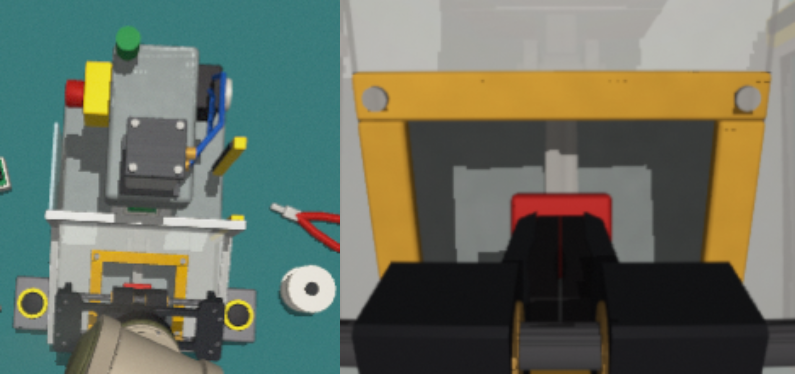

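>>> step_arm --pt "0.016 0 0 0 0 0" --pt "0 0 -0.008 0 0 0" --pt "0 0 -0.008 0 0 0" --pt "0 0 -0.008 0 0 0" --pt "0 0 -0.008 0 0 0" --pt "0 0 0 0 0 0" --pt "0 0 0 0 0 0"

```text
t: 4.85
tool_pos: [0.4889, -0.0013, 0.0997]
orientation: [-3.139, -0.35, -0.041]
ft_force: [-2.1, -0.0, 3.4]
opening: 0.006
finger_force: 1.7
```

>>> step_arm --pt "0 0 -0.008 0 0 0" --pt "0 0 -0.008 0 0 0" --pt "0 0 -0.008 0 0 0" --pt "0 0 0 0 0 0" --pt "0 0 0 0 0 0"

```text
t: 5.48
tool_pos: [0.4889, -0.0013, 0.0937]
orientation: [-3.139, -0.35, -0.041]
ft_force: [-4.7, 0.8, 4.6]
opening: 0.006
finger_force: 2.5
```

>>> step_arm --pt "0 0 -0.006 0 0 0" --pt "0 0 -0.006 0 0 0" --pt "0 0 0 0 0 0" --pt "0 0 0 0 0 0"

```text
t: 5.98
tool_pos: [0.4887, -0.0013, 0.0908]
orientation: [-3.139, -0.35, -0.041]
ft_force: [-6.3, 0.2, 6.9]
opening: 0.006
finger_force: 4.3
```

>>> step_arm --pt "-0.004 0 -0.004 0 0 0" --pt "-0.002 0 -0.004 0 0 0" --pt "0 0 0 0 0 0" --pt "0 0 0 0 0 0"

```text
t: 6.48
tool_pos: [0.4885, -0.0014, 0.0901]
orientation: [-3.139, -0.354, -0.041]
ft_force: [-6.2, 3.1, 16.9]
opening: 0.007
finger_force: 9.1
```

```bash
python3 - <<'E'
from bench import *
import cv2,numpy as np
s=get_state();print(s['t'],s['tool_pos'],s['ft_force'],s['wrist_torque'])
a=capture("top")["pixels"][60:280,190:390];b=capture("wrist")["pixels"][100:330,120:400]
cv2.imwrite("pics/c4.png",np.hstack([cv2.resize(a,(340,374)),cv2.resize(b,(455,374))]))
E
```

```text
6.475 [ 0.4885047  -0.00143171  0.09012106] [-6.19139334  3.0850195  16.87270594] [0.44982003 0.26813447 0.17877636]
```

View pics/c4.png

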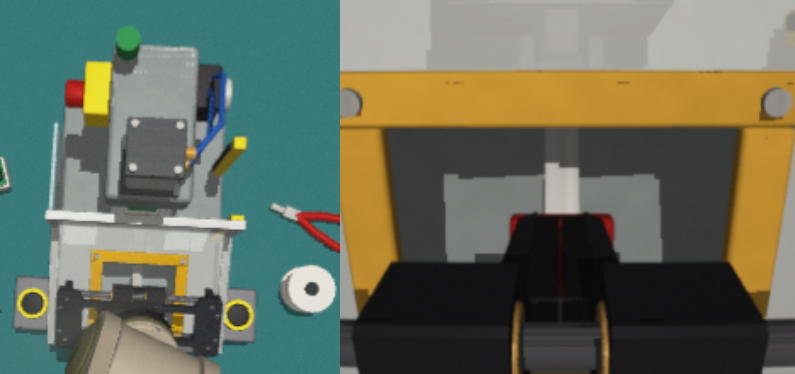

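The last 2 mm commanded down moved the tool only 0.7 mm and the force jumped from 7 N to 17 N, after about 15 mm of travel, so the lever is on its stop. In the picture the fingers rest on the pad, clear of the frame, and the neighbouring parts in view haven't moved.

>>> step_arm --pt "0 0 -0.002 0 0 0" --pt "0 0 0 0 0 0" --pt "0 0 0 0 0 0" --pt "0 0 0 0 0 0" --pt "0 0 0 0 0 0"

```text
t: 7.2
tool_pos: [0.4885, -0.0014, 0.0899]
orientation: [-3.139, -0.355, -0.041]
ft_force: [-7.7, 3.3, 21.4]
opening: 0.006
finger_force: 11.2
```

```bash
python3 -c "
from bench import *
print(close_job())"
```

```text
the job is handed in; nothing more can be done
None
```

The job is handed in with the arm holding the ejector lever down on its stop at about 21 N; the pictures and forces showed no contact with anything but the lever, though I could not see the raised module itself.

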